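Hang a glaze test tile on the free peg of the tile carousel

ROBOT

A 6-joint arm with a two-finger parallel gripper is mounted at the origin on the work surface. World frame = base frame: x ahead of the robot, y to its left, z up, the work surface at z = 0. Lengths are in m, angles in rad, forces in N, time in s.
With the tool pointing down it reaches from about 0.3 to 0.775 m from the base axis. Payload 14.6 kg.
Tool frame: the origin (TCP) lies at the centre of the arm's flange, where the gripper is bolted on; the fingertips stand 199 mm ahead of it and the grasp point (between the pads) lies 180 mm ahead of it; z points along the fingers, y is the line along which they close (so a half turn about z gives the same grasp; the last joint's range is limited). The gripper opens to 94 mm and grips with 3 to 60 N. Pads are 16 mm wide; open, the fingers measure 119 mm over their backs; the gripper's body (75 mm by 177 mm) begins 78 mm behind the grasp point.
Start: joints at [-1.221, 0.3, 1.521, -0, 1.321, -0.067], TCP at [0.223, -0.503, 0.405] pointing down, gripper open.
Joint ranges: [-3.03, 3.03], [-0.79, 2.21], [0.23, 2.52], [-1.04, 4.18], [0, 3.07], [-2.55, 2.55]. Speed limits (rad/s): [2.22, 2.22, 2.57, 3.14, 3.14, 3.14].

INTERFACE

Orientations are given as [roll, pitch, yaw] about the fixed x, y, z axes, in that order (R = Rz(yaw) Ry(pitch) Rx(roll)).
In Python, from station import ctrl gives the robot as it stands. The module is installed in compiled form; this text tells all that it offers.
- The arm moves only by the tool servo_tool, never from a script. Its argument "motion" is a list of rows, each a list of 5 numbers: the closure, from 0 (fully open) to 1 (shut), then the shift along the world's x, y, z in cm, then the turn about the world's z in degrees. A call has 1 to 20 rows; each row is the pose to reach, as a shift and turn from the pose commanded when the call began; what a row does not reach only later rows make up. A row lasts 1/8 s, in which the tool goes at most 62.5 mm and 10.7 degrees, less where a joint would pass 70% of its speed; a pose out of reach is approached as far as the arm can. A call with a gripper value outside its range is refused whole. The fingers move at their own pace and stop on an object; "squeeze" is the grip in N (left out, the last holds). Time passes only in rows, so rows that repeat a pose let the fingers close. It gives the time, the measured TCP pose, the force, the opening and the grip force at its end, in the units of the state.
- ctrl.get_obs(): the state, without advancing time (a new reading comes with each control period).
- ctrl.camera(name): name is "side" or "top" or "wrist"; returns a dict with "image" (384x512x3 uint8, red, green, blue), "fx", "fy", "cx", "cy" (pixels), "dist" ([k1, k2, p1, p2, k3] as OpenCV has them; the pictures are not rectified), "camera_from_world" (4x4, takes a point from world to camera coordinates); the wrist camera has in their place "hand_eye" (4x4, takes a point from camera to tool coordinates, whose origin is the TCP and whose axes are the flange's). Camera axes: x right, y up, looking along -z (the intrinsics and any distortion apply to the point x, -y, -z); pixel columns grow to the right and rows downward; lengths in m; the calibration is good to about 2 mm. A picture is of the moment at which its call begins: read the wrist's pose just before it. There is no depth.
- ctrl.hand_in(): hands the job in; it is judged then, once.
The state is a dict: "time_s": time; "qpos": joint angles; "joint_vel": joint speeds; "tau": joint torques, N m; "ee_pos": TCP position; "eef_rot": TCP orientation; "force": force on the tool from outside, world axes, zero at the start; "moment": the same for the moment, N m; "grip_width": finger opening in m; "grip_force": force on a finger pad.
Only numpy, scipy, OpenCV 4.12 (cv2) and the standard library are available. Lean on these libraries where they do the work, as an engineer would, in place of code of your own. Each camera call takes 0.05 s, during which the arm holds its last target. There are 200 camera calls.

TASK

Turn the tile carousel until its free peg clicks into the index at the front of the stand (over the yellow block), then take the test tile out of the wooden rack and hang it upright on that peg by its keyhole: over the brass head, back against the sprung red washer, then drawn down until the end of its slot is felt on the peg and pressed firmly home there, with some 12 N. The tile is brittle and the peg's height is set by eye, so go by feel, push gently and never force it; leave the jar, cup and brush alone and let go of everything at the end.

Things in the scene. Friction and masses are not known exactly. Their poses are not given: they have to be found in the camera images.
- stand: Fixed grey round foot, 180 mm wide, 20 mm high; origin under its centre, on the turning axis. Its -x side is the front (roughly towards the robot), with a yellow index block to 50 mm height. Carousel on it: collar, post 26 mm thick, cap 40 mm thick with flat top 216 mm above the bench. Pegs 120 degrees apart; the other two carry fixed tiles, 60 mm wide, 109 mm from the axis, 120 to 260 mm above the bench.
- carousel (a joint): Turn of the carousel, rad, anticlockwise from above. 0: free peg at the front, held in the index. Starts between -1.5 and -0.55 (free peg to +y of the front). Friction about 0.1 Nm. Near 0 a sprung plunger clicks between two bumps: up to 0.5 Nm to ride over the first, from about -0.32 on; then it snaps to 0 by itself. A second bump resists beyond 0. Stops at -1.75 and 1.2.
- free_arm (a point): Middle of the free peg's bare level arm, a black rubber-sleeved bar 10 mm thick, 62 mm from the turning axis, 200 mm above the bench. The arm is bare from 20 to 95 mm from the axis: to turn the carousel, push it here sideways from behind with closed fingers reaching down beside it. Turns with the carousel.
- free_peg (a point): Nominal tile place of the free peg, 109 mm from the turning axis, 200 mm above the bench; -x points outward along the peg, z up. The true peg (6 mm shank; brass head 16 mm wide, 5 mm thick, inner face at 113 mm) may sit up to 5 mm higher or lower than this. Red sprung rubber washer 34 mm wide, outer face at rest at 108 mm; gives 8 mm inward (3 N at first, 5.8 N at the end).
- rack: Fixed pale wooden tile rack, foot 90 x 100 mm, 48 mm high; origin at the centre of its underside. A slot along its y axis, 10 mm wide, floor 8 mm above the bench, holds the tile upright.
- tile_mid (a point): Centre of the loose white test tile (amber lower end): 60 mm wide (y), 140 mm high (z), 8 mm thick (x), about 0.14 kg, upright in the rack. Front and back are alike. Its plain upper part, 57 mm, is the place to grip, across the faces, from above; a grip of 30 to 60 N does no harm.
- tile_seat (a point): Point of the keyhole where the true peg's axis lies when fully hung: 10 mm above the tile's centre, 60 mm below its top, mid thickness. Slot 10 mm wide, closed end 3 mm above this point; from 5 mm below it flanks 30 degrees off vertical widen it to an entry 24 mm wide, 17 to 50 mm below it. Behind the head the washer pinches the tile with 4 N; friction of 2 to 8 N must be overcome to draw it down.
- jar: Closed glaze jar, 64 mm wide, 85 mm high, loose bystander; origin at the centre of its underside.
- cup: Blue ceramic cup, 72 mm wide, 85 mm high, loose bystander; origin at the centre of its underside.
- brush: Glazing brush lying on the bench along its x axis, loose bystander.
Things that resemble listed ones, but are neither listed nor needed, are in the scene too. Of the things that look like the part that bears tile_mid, the middle-sized one is meant.

How it is judged:
By the outcome, as a careful person would: the job done as asked, in the order asked, and still so for the second after the job is handed in, with the robot touching nothing.
It also fails if it takes over 72 s, if anything falls off the work surface, if the arm or the gripper's body presses on something with over 40 N, if the wrist force passes 120 N, or if a joint passes its speed limit or range.

## Working session

There is one attempt and no reset: what is moved stays moved. The work goes in short steps, Python scripts to look and compute and a tool call to move; the robot and the scene stay as the last step left them, time stands still between calls to the robot, and variables do not carry over. Pictures are saved under pics/ and viewed, at most 10 in all, crops included, and the job is handed in when it is done.

Besides the shell and the picture viewer there is one more tool, called after ">>>" as a command line: name --pt "numbers of a row" for each row, then --argument value for the rest. servo_tool: Moves the arm, as the interface text tells. Its arguments: {"type":"object","properties":{"motion":{"type":"array","items":{"type":"array","items":{"type":"number"}}},"squeeze":{"type":"number"}},"required":["motion"]}

```bash
mkdir -p pics; cat > h.py <<'E'
import numpy as np, cv2
from station import ctrl
def cap(n,f=None):
    o=ctrl.get_obs(); c=ctrl.camera(n); c['obs']=o
    if f: cv2.imwrite('pics/'+f,c['image'][:,:,::-1])
    return c
E
python3 - <<'E'
from h import *
import pickle
o=ctrl.get_obs(); print({k:np.round(v,3) for k,v in o.items()})
s=cap('side');t=cap('top')
pickle.dump((s,t),open('v0.pkl','wb'))
im=np.vstack([s['image'],t['image']])
print(s['camera_from_world'].round(3),t['camera_from_world'].round(3),s['fx'],s['dist'],t['fx'],t['dist'])
cv2.imwrite('pics/a.png',s['image'][:,:,::-1]);cv2.imwrite('pics/b.png',t['image'][:,:,::-1])
E
```

```text
{'time_s': np.float64(0.0), 'qpos': array([-1.221,  0.3  ,  1.522, -0.   ,  1.321, -0.067]), 'joint_vel': array([-0.001,  0.001,  0.001,  0.001, -0.001, -0.001]), 'tau': array([ 1.0000e-03, -5.3180e+01, -3.5274e+01,  7.1000e-02,  2.4000e-02,
       -0.0000e+00]), 'ee_pos': array([ 0.223, -0.503,  0.404]), 'eef_rot': array([-3.14 , -0.   ,  0.417]), 'force': array([ 0.923,  0.804, -0.11 ]), 'moment': array([-0.095,  0.018, -0.013]), 'grip_force': np.float64(0.0), 'grip_width': np.float64(0.094)}
[[ 0.995 -0.095  0.01  -0.487]
 [ 0.068  0.775  0.628 -0.108]
 [-0.067 -0.624  0.778 -1.365]
 [ 0.     0.     0.     1.   ]] [[ 1.200e-02 -1.000e+00  1.000e-03 -3.000e-02]
 [ 9.970e-01  1.200e-02  7.900e-02 -4.920e-01]
 [-7.900e-02  0.000e+00  9.970e-01 -1.175e+00]
 [ 0.000e+00  0.000e+00  0.000e+00  1.000e+00]] 452.6815278815396 [-0.018434  0.        0.        0.        0.      ] 354.51399755072555 [0.03064172 0.         0.         0.         0.        ]
```

View pics/a.png

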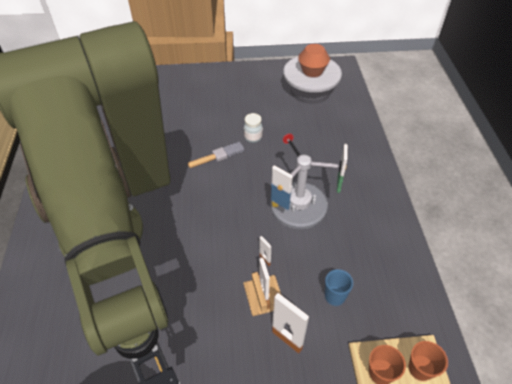

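View pics/b.png

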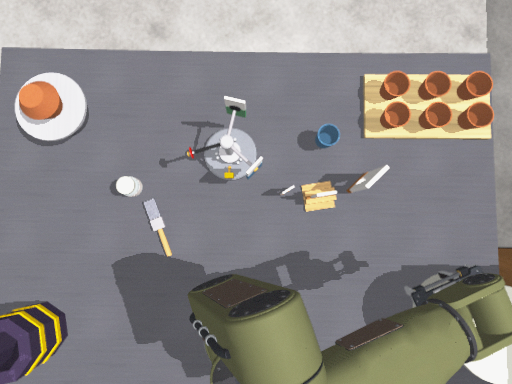

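The side view shows the carousel at about (303,190) with its red washer at (288,139). The tile-like things are a small one at (264,250), one in the rack at (265,278) and a large one at (290,322). The top view shows the stand at (230,155), the yellow block at (229,173), the rack at (319,196), and the small and large lookalikes at (288,190) and (370,178). The one in the rack fits: it is upright in the slot and middle-sized. I'll confirm this in an enlarged crop.

```bash
cat >> h.py <<'E'
def ray(c,u,v):
    K=np.array([[c['fx'],0,c['cx']],[0,c['fy'],c['cy']],[0,0,1]])
    p=cv2.undistortPoints(np.array([[[u,v]]],float),K,np.array(c['dist'],float))[0,0]
    d=np.array([p[0],-p[1],-1.])
    if 'camera_from_world' in c: W=np.linalg.inv(c['camera_from_world'])
    else:
        from scipy.spatial.transform import Rotation as R
        T=np.eye(4);T[:3,:3]=R.from_euler('xyz',c['obs']['eef_rot']).as_matrix();T[:3,3]=c['obs']['ee_pos'];W=T@c['hand_eye']
    d=W[:3,:3]@d
    return W[:3,3],d/np.linalg.norm(d)
def onz(c,u,v,z):
    o,d=ray(c,u,v); return o+d*(z-o[2])/d[2]
def tri(rs):
    A=sum(np.eye(3)-np.outer(d,d) for o,d in rs);b=sum((np.eye(3)-np.outer(d,d))@o for o,d in rs)
    p=np.linalg.solve(A,b); return p,[np.linalg.norm((np.eye(3)-np.outer(d,d))@(p-o)) for o,d in rs]
def blob(c,lo,hi,roi):
    im=cv2.cvtColor(c['image'],cv2.COLOR_RGB2HSV);m=cv2.inRange(im,np.array(lo),np.array(hi))
    k=np.zeros_like(m);x0,y0,x1,y1=roi;k[y0:y1,x0:x1]=255;m&=k
    n,l,s,ce=cv2.connectedComponentsWithStats(m);i=1+np.argmax(s[1:,4]); return ce[i],s[i],(l==i)
E
python3 - <<'E'
from h import *
import pickle
s,t=pickle.load(open('v0.pkl','rb'))
a=cv2.resize(s['image'][100:360,230:370],None,fx=2.3,fy=2.3,interpolation=cv2.INTER_CUBIC)
b=cv2.resize(t['image'][80:225,145:400],None,fx=1.85,fy=1.85,interpolation=cv2.INTER_CUBIC)
H=max(a.shape[0],b.shape[0]);P=lambda x:np.pad(x,((0,H-x.shape[0]),(0,0),(0,0)))
cv2.imwrite('pics/c.png',np.hstack([P(a),P(b)])[:,:,::-1])
for n,c,roi,roi2 in (('s',s,(275,125,300,150),(260,180,300,215)),('t',t,(180,140,205,165),(215,160,245,185))):
    r=blob(c,(0,150,90),(8,255,255),roi);y=blob(c,(20,150,120),(32,255,255),roi2)
    print(n,r[0],r[1],y[0],y[1])
    if n=='s': rs=[ray(c,*r[0])]
    else: rs.append(ray(c,*r[0])); print('washer',tri(rs)); print('yellow',onz(c,*y[0],0.05))
# grey disc in top
hsv=cv2.cvtColor(t['image'],cv2.COLOR_RGB2HSV);print(hsv[165,212],hsv[145,245],hsv[200,245])
E
```

```text
s [287.51111111 137.73333333] [284 134   9   9  45] [274.125 204.375] [273 203   4   3   8]
t [190.73913043 152.47826087] [189 148   5  10  23] [228.91071429 174.05357143] [225 167   9  11  56]
washer (array([0.57727644, 0.14884623, 0.20551079]), [np.float64(0.0007110411113280519), np.float64(0.0007110411113280153)])
yellow [0.53565467 0.0483667  0.05      ]
[115  16 205] [109  17 206] [120  13 133]
```

View pics/c.png

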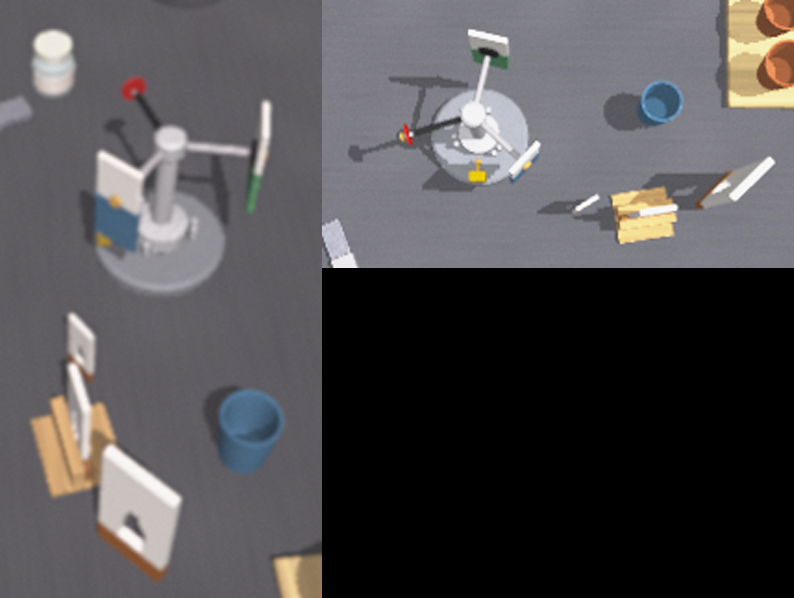

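The crop confirms it: the rack tile is the middle-sized one (the small lookalike leans to the left, the large one to the right) and is the one to take. The free arm is black with a red washer and points to +y. Next I measure the axis, the yaw and the tile's top edge.

```bash
python3 - <<'E'
from h import *
import pickle
s,t=pickle.load(open('v0.pkl','rb'))
hsv=cv2.cvtColor(t['image'],cv2.COLOR_RGB2HSV)
m=cv2.inRange(hsv,np.array((90,8,150)),np.array((130,40,235)));k=np.zeros_like(m);k[115:185,195:270]=255;m&=k
n,l,st,ce=cv2.connectedComponentsWithStats(m);i=1+np.argmax(st[1:,4])
c=cv2.findContours((l==i).astype(np.uint8),0,2)[0];h=cv2.convexHull(max(c,key=len))
P=np.array([onz(t,*p[0],0.02)[:2] for p in h])
# robust circle r=0.09
from scipy.optimize import least_squares
r=least_squares(lambda q:np.hypot(*(P-q).T)-0.09,P.mean(0),loss='soft_l1',f_scale=0.002);ctr=r.x
print('disc',ctr,r.fun.round(4))
# cap
for c,roi in ((t,(219,133,240,153)),(s,(295,152,314,165))):
    x0,y0,x1,y1=roi;g=cv2.cvtColor(c['image'],cv2.COLOR_RGB2GRAY)[y0:y1,x0:x1];print(g[::2,::1])
y=onz(t,228.9,174.05,0.05)[:2]-ctr; print('yellow r,ang',np.hypot(*y),np.degrees(np.arctan2(*(-y)[::-1])))
w=np.array([.5773,.1488])-ctr;print('washer r,ang',np.hypot(*w),np.degrees(np.arctan2(*(-w)[::-1])))
# tile
for n,c,roi in (('s',s,(252,255,272,300)),('t',t,(312,186,340,200))):
    ce,stt,mm=blob(c,(0,0,200),(180,40,255),roi);print(n,ce,stt);cn=max(cv2.findContours(mm.astype(np.uint8),0,2)[0],key=len)
    b=cv2.boxPoints(cv2.minAreaRect(cn));print(b.round(1));
    if n=='t':
        for z in (.14,.148): print([onz(c,*p,z)[:2].round(4) for p in b],onz(c,*b.mean(0),z).round(4))
    else: print([onz(c,*p,.148)[:2].round(4) for p in b])
E
```

```text
disc [0.61158326 0.04729696] [-0.0016 -0.0022 -0.0018 -0.0008 -0.0002 -0.0006  0.0002 -0.0012  0.0001
  0.0003  0.0007 -0.0006 -0.0125 -0.0016 -0.0032  0.0028]
[[194 192 193 192 192 193 194 184 184 225 235 209 195 196 195 195 195 195
  196 194 193]
 [192 192 193 195 195 214 228 231 229 236 230 196 193 194 195 195 197 196
  195 195 197]
 [192 195 206 230 242 243 243 243 243 243 242 241 233 208 196 204 205 198
  195 198 196]
 [167 211 237 242 243 243 243 243 243 243 244 244 242 238 214 241 242 216
  194 198 196]
 [192 197 241 244 244 243 243 244 244 244 244 243 244 243 202 149 162 189
  198 199 196]
 [ 92 185 228 242 244 243 244 244 244 244 244 244 244 241 227 239 239 230
  211 197 196]
 [ 57 114 194 219 235 240 243 244 244 243 243 242 238 215 221 239 242 242
  243 230 205]
 [142 220 190 166 188 208 218 222 229 223 226 182 200 226 228 227 235 241
  243 243 232]
 [172 185 185 183 175 154 129 125 126 132 137 153 155 175 217 229 230 219
  232 241 243]
 [175 185 186 188 185 184 151 127 123 125 136 146 157 164 183 194 215 228
  229 225 237]]
[[ 64  50  47  60  76  87  93  93  92  93  94  94
[... 526 characters left out ...]
r,ang 0.07592522516761016 -0.8340457426238622
washer r,ang 0.10713640022064161 -71.33729622269293
s [265.21167883 276.47445255] [260 258   9  41 137]
[[259.6 258.2]
 [265.6 257.4]
 [271.1 297.4]
 [265.2 298.3]]
[array([ 0.46  , -0.2199]), array([ 0.4752, -0.2188]), array([ 0.4773, -0.3301]), array([ 0.463, -0.331])]
t [326.12820513 193.26923077] [316 190  21   7  78]
[[315.8 193. ]
 [335.8 189.7]
 [336.4 193.4]
 [316.5 196.8]]
[array([ 0.4703, -0.2209]), array([ 0.4811, -0.2811]), array([ 0.4698, -0.2829]), array([ 0.4591, -0.2228])] [ 0.4701 -0.2519  0.14  ]
[array([ 0.4698, -0.2195]), array([ 0.4805, -0.2792]), array([ 0.4693, -0.281 ]), array([ 0.4586, -0.2213])] [ 0.4695 -0.2502  0.148 ]
```

>>> servo_tool --pt "1 0 0 5 0" --pt "1 1 1 9.6 0" --pt "1 4 6 9.6 -2" --pt "1 7 11 9.6 -5" --pt "1 10 16 9.6 -5" --pt "1 13 21 9.6 -5" --pt "1 16 26 9.6 -5" --pt "1 19 31 9.6 -5" --pt "1 22 36 9.6 -5" --pt "1 25 41 9.6 -5" --pt "1 28 46 9.6 -5" --pt "1 31 51 9.6 -5" --pt "1 34 55.5 9.6 -5" --pt "1 37 59.5 9.6 -5" --pt "1 39.3 62.5 9.6 -5" --pt "1 39.3 62.5 9.6 -5" --pt "1 39.3 62.5 9.6 -5" --squeeze 40

```text
time_s: 2.22
ee_pos: [0.6155, 0.1217, 0.5003]
eef_rot: [3.142, 0.001, 0.33]
force: [-0.5, -0.2, -1.0]
grip_width: 0.0006
grip_force: 0.0
```

```bash
python3 - <<'E'
from h import *
c=cap('wrist','d.png');o=c['obs'];print(o['ee_pos'],o['eef_rot'],o['time_s'],c['hand_eye'].round(3),o['force'])
E
```

```text
[0.61551845 0.12173624 0.5003032 ] [3.14158565e+00 7.67398676e-04 3.29515291e-01] 2.225 [[-0.     0.969  0.248  0.072]
 [ 1.     0.     0.     0.   ]
 [ 0.     0.248 -0.969  0.02 ]
 [ 0.     0.     0.     1.   ]] [-0.459868   -0.21389696 -0.96728227]
```

View pics/d.png

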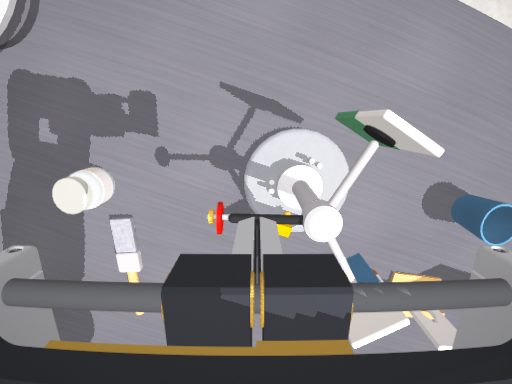

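The wrist view shows the free arm as a black bar from about (230,217) to (305,219), the washer at (220,218), the cap top at (322,222) and the fingertips at about (257,290). I'll check the arm line from here.

```bash
python3 - <<'E'
from h import *
import pickle
s,t=pickle.load(open('v0.pkl','rb'))
c=cap('wrist');A=None
r=blob(c,(0,150,90),(8,255,255),(205,195,235,240))
print(r[0],r[1])
w,e=tri([ray(c,*r[0]),ray(s,287.5,137.7),ray(t,190.7,152.5)]);print('washer',w.round(4),np.round(e,4))
cap_=onz(c,322,222,.216);print('cap',cap_, 'top cap',onz(t,226.5,141.5,.216))
d=w-cap_;print(np.hypot(d[0],d[1]),np.degrees(np.arctan2(d[1],d[0])))
for u,v in((235,217),(300,219)):print(onz(c,u,v,.203))
E
```

```text
[219.14720812 217.56852792] [216 202   8  32 197]
washer [0.5777 0.1497 0.2042] [0.0005 0.001  0.0007]
cap [0.61135336 0.05118345 0.216     ] top cap [0.60890004 0.04637098 0.216     ]
0.10412053983810496 108.84968277225754
[0.58378075 0.13447238 0.203     ]
[0.60351355 0.06972275 0.203     ]
```

```bash
python3 - <<'E'
import numpy as np
A=np.array([61.13,4.75])
for th in [109,115,121,127,133,139,145,151,157,161,164,167,170,173,176]:
    t=np.radians(th);p=A+7*np.array([np.cos(t),np.sin(t)])+1.3*np.array([np.sin(t),-np.cos(t)])
    print(th,(p-[61.6,12.2]).round(2),th-109)
E
```

```text
109 [-1.52 -0.41] 0
115 [-2.25 -0.56] 6
121 [-2.96 -0.78] 12
127 [-3.64 -1.08] 18
133 [-4.29 -1.44] 24
139 [-4.9  -1.88] 30
145 [-5.46 -2.37] 36
151 [-5.96 -2.92] 42
157 [-6.41 -3.52] 48
161 [-6.67 -3.94] 52
164 [-6.84 -4.27] 55
167 [-7.   -4.61] 58
170 [-7.14 -4.95] 61
173 [-7.26 -5.31] 64
176 [-7.36 -5.66] 67
```

>>> servo_tool --pt "1 0 0 -5 0" --pt "1 0 0 -10 0" --pt "1 0 0 -11.7 0" --pt "1 0 0 -11.7 0"

```text
time_s: 2.82
ee_pos: [0.6157, 0.1217, 0.3842]
eef_rot: [-3.142, 0.0, 0.329]
force: [0.2, 0.2, 0.4]
grip_width: 0.0002
grip_force: 0.0
```

>>> servo_tool --pt "1 -0.8 -0.2 0 0" --pt "1 -1.52 -0.41 0 0" --pt "1 -2.25 -0.56 0 6" --pt "1 -2.96 -0.78 0 12" --pt "1 -3.64 -1.08 0 18" --pt "1 -4.29 -1.44 0 24" --pt "1 -4.9 -1.88 0 30" --pt "1 -5.46 -2.37 0 36" --pt "1 -5.96 -2.92 0 42" --pt "1 -6.2 -3.2 0 45" --pt "1 -6.41 -3.52 0 48" --pt "1 -6.41 -3.52 0 48" --pt "1 -6.41 -3.52 0 48"

```text
time_s: 4.45
ee_pos: [0.5514, 0.0869, 0.3841]
eef_rot: [3.141, -0.0, 1.166]
force: [0.9, -0.0, -0.1]
grip_width: 0.0003
grip_force: 0.0
```

```bash
python3 - <<'E'
from h import *
t=cap('top');r=blob(t,(0,150,90),(8,255,255),(170,130,250,200));print(r[0],r[1])
w=onz(t,*r[0],.204);d=w[:2]-[.6113,.0475];print(w,np.hypot(*d),np.degrees(np.arctan2(d[1],d[0])))
E
```

```text
Traceback (most recent call last):
  File "h.py", line 25, in blob
    n,l,s,ce=cv2.connectedComponentsWithStats(m);i=1+np.argmax(s[1:,4]); return ce[i],s[i],(l==i)
                                                     ~~~~~~~~~^^^^^^^^^
ValueError: attempt to get argmax of an empty sequence
```

```bash
python3 - <<'E'
from h import *
for n,roi in(('side',(230,120,320,220)),('wrist',(100,100,400,290))):
    s=cap(n)
    try:
        r=blob(s,(0,150,70),(8,255,255),roi);print(n,r[0],r[1])
        w=onz(s,*r[0],.204);d=w[:2]-[.6113,.0475];print(w,np.hypot(*d),np.degrees(np.arctan2(d[1],d[0])))
    except Exception as e: print(n,e)
E
```

```text
side [266.85714286 154.42857143] [265 151   5   9  21]
[0.50890896 0.08716998 0.204     ] 0.10980725498383698 158.8218352103853
wrist [196.97787611 245.94247788] [189 237  17  17 226]
[0.51627056 0.09858007 0.204     ] 0.10788775790976013 151.74115102777236
```

>>> servo_tool --pt "1 -0.13 -0.21 0 2" --pt "1 -0.26 -0.42 0 4" --pt "1 -0.35 -0.59 0 5.5" --pt "1 -0.43 -0.75 0 7" --pt "1 -0.51 -0.92 0 8.5" --pt "1 -0.59 -1.09 0 10"

```text
time_s: 5.35
ee_pos: [0.5457, 0.0765, 0.3837]
eef_rot: [3.141, -0.001, 1.343]
force: [2.4, 4.2, -0.4]
grip_width: 0.0003
grip_force: 2.3
```

>>> servo_tool --pt "1 -0.07 -0.17 0 1.5" --pt "1 -0.14 -0.34 0 3" --pt "1 -0.2 -0.52 0 4.5" --pt "1 -0.26 -0.7 0 6" --pt "1 -0.26 -0.7 0 6"

```text
time_s: 5.98
ee_pos: [0.543, 0.0687, 0.3836]
eef_rot: [-3.141, 0.001, 1.447]
force: [-0.1, 0.1, -0.2]
grip_width: 0.0005
grip_force: 0.0
```

```bash
python3 - <<'E'
from h import *
for n,roi in(('side',(230,120,320,220)),('wrist',(100,100,400,290))):
    s=cap(n)
    try:
        r=blob(s,(0,150,70),(8,255,255),roi);print(n,r[0],r[1])
        w=onz(s,*r[0],.204);d=w[:2]-[.6113,.0475];print(w,np.hypot(*d),np.degrees(np.arctan2(d[1],d[0])))
    except Exception as e: print(n,e)
E
```

```text
side [266.125 160.25 ] [265 158   3   5   8]
[0.50450714 0.06455301 0.204     ] 0.10814582837184589 170.92742975322378
wrist [197.08585859 246.80808081] [189 239  17  15 198]
[0.50583917 0.06966243 0.204     ] 0.10776436924141826 168.13207691702956
```

>>> servo_tool --pt "1 0 0.8 0 0" --pt "1 0 0.8 5 0" --pt "1 0 0.8 11 0" --pt "1 -1 -3 12 5" --pt "0.6 -2 -8 12 10" --pt "0.3 -3.5 -13 12 17" --pt "0 -5 -18 12 17" --pt "0 -6.5 -23 12 17" --pt "0 -7.3 -28 9 17" --pt "0 -7.3 -31.9 5 17" --pt "0 -7.3 -31.9 2.5 17" --pt "0 -7.3 -31.9 2.5 17" --pt "0 -7.3 -31.9 2.5 17"

```text
time_s: 7.7
ee_pos: [0.4704, -0.2495, 0.41]
eef_rot: [3.14, 0.001, 1.744]
force: [-1.2, 0.8, 0.5]
grip_width: 0.0869
grip_force: 0.0
```

```bash
python3 - <<'E'
from h import *
import pickle
s=cap('side');t=cap('top');w=cap('wrist');pickle.dump((s,t,w),open('v1.pkl','wb'))
print(w['obs']['ee_pos'],w['obs']['eef_rot'])
for n,c,roi in(('s',s,(230,120,320,220)),('t',t,(200,150,260,220))):
    try:
        r=blob(c,(0,150,70),(8,255,255),roi);print(n,r[0],r[1])
        p=onz(c,*r[0],.204);d=p[:2]-[.6113,.0475];print(p,np.hypot(*d),np.degrees(np.arctan2(d[1],d[0])))
    except Exception as e: print(n,e)
a=cv2.resize(s['image'][110:310,220:360],None,fx=2.1,fy=2.1,interpolation=cv2.INTER_CUBIC)
b=w['image'];H=max(a.shape[0],b.shape[0]);P=lambda x:np.pad(x,((0,H-x.shape[0]),(0,0),(0,0)))
cv2.imwrite('pics/e.png',np.hstack([P(a[:,:288]),P(b)])[:,:,::-1])
E
```

```text
[ 0.47028655 -0.2495305   0.41011739] [3.13994642e+00 1.51134371e-03 1.74402287e+00]
s attempt to get argmax of an empty sequence
t [223.75   178.3125] [218 178  11   2  16]
[0.50498009 0.05328171 0.204     ] 0.10647699553731854 176.88730589519412
```

View pics/e.png

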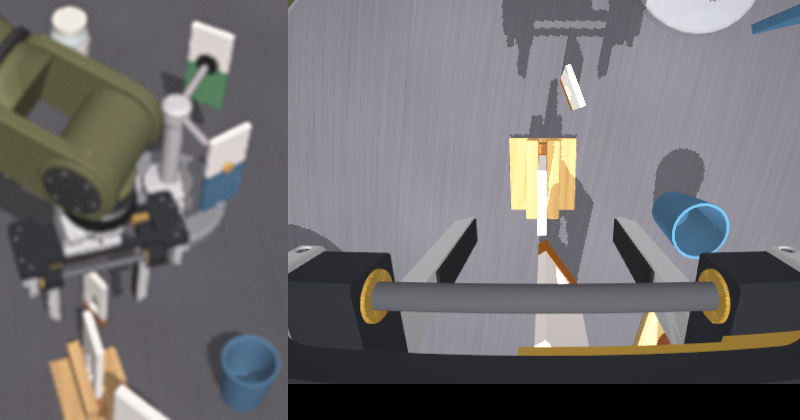

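The left crop shows the carousel turned, with the free arm hidden behind the gripper. The wrist view shows the rack tile's top edge at about (254,170..235), central between the fingers, with the big lookalike behind it at (258,265). Next I measure the top edge from this view and the top view.

```bash
python3 - <<'E'
from h import *
import pickle
s0,t0=pickle.load(open('v0.pkl','rb'));s,t,w=pickle.load(open('v1.pkl','rb'))
ce,st,m=blob(w,(0,0,225),(180,40,255),(240,150,275,242));print(ce,st)
cn=max(cv2.findContours(m.astype(np.uint8),0,2)[0],key=len);b=cv2.boxPoints(cv2.minAreaRect(cn));b=b[np.argsort(b[:,1])];print(b)
far=b[:2].mean(0);near=b[2:].mean(0)
for z in(.14,.148,.152):
    f,n=onz(w,*far,z),onz(w,*near,z);d=f-n;print(z,f.round(4),n.round(4),((f+n)/2).round(4),np.hypot(*d[:2]),np.degrees(np.arctan2(d[1],d[0])))
# heights by two views: near/far top corner centres top view
tf=np.mean([[315.8,193],[316.5,196.8]],0);tn=np.mean([[335.8,189.7],[336.4,193.4]],0)
print(tri([ray(w,*far),ray(t0,*tf)]),tri([ray(w,*near),ray(t0,*tn)]))
E
```

```text
[253.48387097 202.15053763] [249 170  10  66 651]
[[249. 170.]
 [258. 170.]
 [258. 235.]
 [249. 235.]]
0.14 [ 0.4628 -0.2221  0.14  ] [ 0.4734 -0.2838  0.14  ] [ 0.4681 -0.253   0.14  ] 0.06258666525875342 99.74934541422155
0.148 [ 0.4627 -0.2207  0.148 ] [ 0.4729 -0.2805  0.148 ] [ 0.4678 -0.2506  0.148 ] 0.06058469714154591 99.74934541422157
0.152 [ 0.4626 -0.22    0.152 ] [ 0.4727 -0.2788  0.152 ] [ 0.4677 -0.2494  0.152 ] 0.059583713082942136 99.74934541422158
(array([ 0.46216552, -0.21506945,  0.17869731]), [np.float64(0.0003678296878182572), np.float64(0.0003678296878183097)]) (array([ 0.4737551 , -0.27933939,  0.15086205]), [np.float64(0.0009869601528156046), np.float64(0.000986960152815537)])
```

>>> servo_tool --pt "0 -0.25 -0.1 -3 0" --pt "0 -0.25 -0.1 -6 0" --pt "0 -0.25 -0.1 -8.5 0" --pt "0 -0.25 -0.1 -9.8 0" --pt "0 -0.25 -0.1 -9.8 0" --pt "1 -0.25 -0.1 -9.8 0" --pt "1 -0.25 -0.1 -9.8 0" --pt "1 -0.25 -0.1 -9.8 0" --pt "1 -0.25 -0.1 -9.8 0" --pt "1 -0.25 -0.1 -9.8 0" --pt "1 -0.25 -0.1 -9.8 0" --squeeze 50

```text
time_s: 9.22
ee_pos: [0.4676, -0.251, 0.3106]
eef_rot: [3.142, 0.0, 1.743]
force: [0.6, -0.2, -0.4]
grip_width: 0.0372
grip_force: 0.0
```

>>> servo_tool --pt "1 0 0 0 0" --pt "1 0 0 0 0" --pt "1 0 0 0 0" --pt "1 0 0 0 0" --pt "1 0 0 0 0"

```text
time_s: 9.85
ee_pos: [0.4676, -0.251, 0.3106]
eef_rot: [-3.142, -0.0, 1.743]
force: [-0.8, -0.8, 0.2]
grip_width: 0.0073
grip_force: 50.0
```

>>> servo_tool --pt "1 0 0 1 0" --pt "1 0 0 3 0" --pt "1 0 0 6 0" --pt "1 0 0 10 0" --pt "1 0 0 13 0" --pt "1 -0.5 2 14.9 0" --pt "1 -1 5 14.9 -3" --pt "1 -1.5 9 14.9 -6" --pt "1 -2 13 14.9 -10" --pt "1 -2.5 17 14.9 -10" --pt "1 -3 21 14.9 -10" --pt "1 -3.5 25 14.9 -10" --pt "1 -3.8 28 14.9 -10" --pt "1 -3.8 29.8 14.9 -10" --pt "1 -3.8 29.8 14.9 -10" --pt "1 -3.8 29.8 14.9 -10"

```text
time_s: 11.85
ee_pos: [0.4295, 0.0465, 0.4599]
eef_rot: [3.141, 0.0, 1.569]
force: [-0.0, -0.4, -0.6]
grip_width: 0.0076
grip_force: 50.0
```

```bash
python3 - <<'E'
from h import *
import pickle
s=cap('side');t=cap('top');w=cap('wrist');pickle.dump((s,t,w),open('v2.pkl','wb'))
o=w['obs'];print(o['ee_pos'],o['eef_rot'],o['force'])
for n,c in(('s',s),('t',t),('w',w)):
    try: r=blob(c,(0,150,70),(8,255,255),(150,100,420,300));print(n,r[0],r[1])
    except Exception as e: print(n,e)
a=cv2.resize(s['image'][110:270,200:360],None,fx=2.4,fy=2.4,interpolation=cv2.INTER_CUBIC)
b=w['image'];cv2.imwrite('pics/f.png',np.hstack([a[:,:288],b])[:,:,::-1])
E
```

```text
[0.429575   0.04636743 0.45979095] [3.14149593e+00 1.02869995e-04 1.56789922e+00] [-1.13016413 -0.23590224 -1.11419063]
s [266. 161.] [266 161   1   1   1]
t [222.94117647 178.41176471] [218 178  10   2  17]
w [341.06561086 194.12217195] [333 176  16  37 442]
```

View pics/f.png

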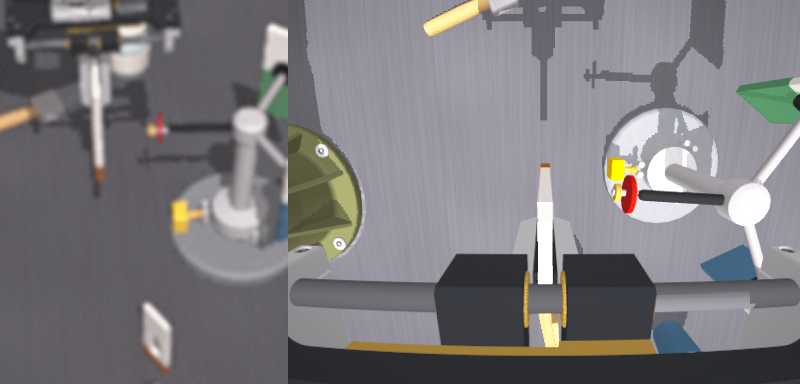

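The side crop shows the peg at the front over the yellow block, with the head at about (262,164) and the washer at (266,163), and the tile hanging in the gripper. In the wrist view the washer is at (341,194), the head at (330,192), the cap at (460,203) and the tile's top edge at about (256,215).

```bash
python3 - <<'E'
from h import *
import pickle
s,t,w=pickle.load(open('v2.pkl','rb'))
def m(c,lo,hi,roi):
    r=blob(c,lo,hi,roi);print(r[0].round(2),r[1]);return r[0]
ww=m(w,(0,150,70),(8,255,255),(320,170,360,220))
wh=m(w,(12,90,80),(28,255,255),(318,182,336,212))
ss=m(s,(0,100,50),(10,255,255),(258,152,275,172))
sh=m(s,(10,90,70),(28,255,255),(255,155,268,172))
print('washer',tri([ray(w,*ww),ray(s,*ss)]),onz(w,*ww,.204))
print('head',tri([ray(w,*wh),ray(s,*sh)]),onz(w,*wh,.204))
g=cv2.cvtColor(w['image'],cv2.COLOR_RGB2GRAY)
mm=cv2.inRange(g,225,255);k=np.zeros_like(mm);k[175:230,435:490]=255;mm&=k
n,l,st,ce=cv2.connectedComponentsWithStats(mm);i=1+np.argmax(st[1:,4]);print('cap',ce[i],st[i],onz(w,*ce[i],.216))
# arm centreline: dark pixels
mm=cv2.inRange(g,0,60);k[:]=0;k[180:215,365:430]=255;mm&=k;ys,xs=np.nonzero(mm)
p=np.polyfit(xs,ys,1);a,b=[onz(w,x,np.polyval(p,x),.204) for x in(370,428)];d=b-a;print('arm',a,b,np.degrees(np.arctan2(d[1],d[0])))
y=m(w,(20,150,120),(32,255,255),(318,155,345,182));print('yellow',onz(w,*y,.05))
E
```

```text
[341.07 194.12] [333 176  16  37 442]
[328.73 190.58] [325 184   9  17  86]
[265.5 161.5] [265 161   2   2   2]
[262.5 164. ] [262 162   2   5  10]
washer (array([0.50183991, 0.05698046, 0.20704835]), [np.float64(8.530816784655674e-05), np.float64(8.53081678464737e-05)]) [0.50269569 0.05617166 0.204     ]
head (array([0.49357928, 0.05760326, 0.19690373]), [np.float64(2.4968826364427545e-05), np.float64(2.4968826364334283e-05)]) [0.49168761 0.05936963 0.204     ]
cap [461.03667137 204.99435825] [ 440  183   43   47 1418] [0.60556334 0.04926522 0.216     ]
arm [0.52820526 0.05745208 0.204     ] [0.58162457 0.05438792 0.204     ] -3.2829285244697544
[328.3  168.86] [319 158  26  23 381]
yellow [0.52972842 0.05235097 0.05      ]
```

```bash
python3 - <<'E'
from h import *
import pickle
s,t,w=pickle.load(open('v2.pkl','rb'));im=w['image'].astype(int)
for r in range(156,226,3): 
    row=im[r,244:272].sum(1)//3; print(r,row[::2], im[r,257])
z=w['obs']['ee_pos'][2]
for r in(200,203,206):print(r,onz(w,257,r,z-.1626))
for r in(162,164,166):print(r,onz(w,257,r,z-.3026))
E
```

```text
156 [159 157 161 160 158 156 159 158 161 159 156 159 161 160] [156 154 167]
159 [160 156 160 161 157 156 158 158 160 160 157 159 161 161] [156 153 166]
162 [158 156 161 161 158 156 158 158 161 160 156 159 161 161] [156 153 165]
165 [159 156 161 161 124  89  88  89  89 151 156 159 161 161] [150  87  29]
168 [158 155 161 161 181 210 209 209 210 169 156 159 161 162] [221 208 201]
171 [158 153 160 161 195 215 215 214 214 173 157 158 161 160] [220 213 210]
174 [157 154 160 162 204 214 214 215 214 175 156 158 161 159] [221 213 209]
177 [156 154 160 162 207 215 215 214 214 185 156 159 162 160] [221 214 211]
180 [156 155 160 161 212 214 214 214 214 195 155 159 162 160] [221 213 210]
183 [155 154 159 161 212 214 215 214 214 205 155 159 161 160] [221 213 210]
186 [154 154 160 170 214 214 215 214 214 215 156 159 160 159] [221 213 210]
189 [155 154 160 181 215 214 214 214 214 215 163 159 160 158] [221 213 210]
192 [156 154 160 193 215 214 215 214 215 215 167 160 160 159] [221 213 210]
195 [156 154 160 204 215 214 214 214 215 214 171 160 161 159] [221 213 211]
198 [155 155 158 207 215 214 214 214
[... 257 characters left out ...]
3 252 251]
210 [156 155 158 249 252 252 252 252 252 252 235 162 160 159] [253 252 251]
213 [156 156 157 249 252 252 252 252 252 252 235 162 160 158] [253 252 251]
216 [156 156 162 249 252 252 252 252 252 252 235 165 159 158] [253 252 251]
219 [178 179 174 247 252 252 251 251 252 252 212 177 178 178] [253 252 251]
222 [178 178 149 255 255 255 255 255 255 255 208 170 178 178] [255 255 255]
225 [178 178 127 255 255 255 255 255 255 255 207 166 177 178] [255 255 255]
200 [0.42968073 0.07761043 0.29719095]
203 [0.42967611 0.07596998 0.29719095]
206 [0.42967146 0.07432024 0.29719095]
162 [0.42981343 0.07753195 0.15719095]
164 [0.42980769 0.07550578 0.15719095]
166 [0.42980193 0.07347305 0.15719095]
```

>>> servo_tool --pt "1 1 0.3 0 -1" --pt "1 2.2 0.6 0 -2" --pt "1 3.4 0.9 0 -3" --pt "1 4.3 1.15 0 -3" --pt "1 4.6 1.15 0 -3" --pt "1 4.6 1.15 0 -3" --pt "1 4.6 1.15 0 -3"

```text
time_s: 12.88
ee_pos: [0.4754, 0.0584, 0.4598]
eef_rot: [3.141, 0.0, 1.516]
force: [0.1, 0.2, -1.5]
grip_width: 0.0078
grip_force: 50.0
```

```bash
python3 - <<'E'
from h import *
import pickle
s=cap('side');w=cap('wrist');pickle.dump((s,w),open('v3.pkl','wb'))
o=w['obs'];print(o['ee_pos'],o['eef_rot'],o['force'])
def m(c,lo,hi,roi):
    r=blob(c,lo,hi,roi);print(r[0].round(2),r[1]);return r
r=m(w,(0,150,70),(8,255,255),(250,160,330,230))
for z in(.2,.206):print(onz(w,*r[0],z))
a=cv2.resize(s['image'][120:220,220:320],None,fx=3.8,fy=3.8,interpolation=cv2.INTER_CUBIC)[:380]
b=cv2.resize(w['image'][130:257,220:350],None,fx=3,fy=3,interpolation=cv2.INTER_CUBIC)[:380]
cv2.imwrite('pics/g.png',np.hstack([a,b])[:,:,::-1])
E
```

```text
[0.47534198 0.05844097 0.45976223] [3.14142010e+00 1.73427297e-05 1.51637934e+00] [ 0.54011146 -0.06849491 -1.19999529]
[288.72 206.04] [285 187   8  38 259]
[0.50348415 0.05497595 0.2       ]
[0.50287498 0.05685563 0.206     ]
```

View pics/g.png

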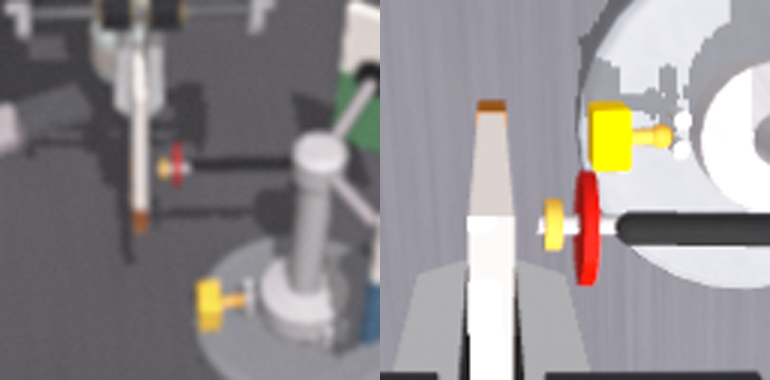

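In the side crop the head is at about (263.4,163.9), washer (266.8,163.2). In the wrist crop the head is at about (278,204.7), the washer at (288.7,206), and the tile stands parallel to the washer, just in front of the head.

```bash
python3 - <<'E'
from h import *
import pickle
s,w=pickle.load(open('v3.pkl','rb'))
print(tri([ray(w,288.7,206),ray(s,266.8,163.2)]),tri([ray(w,278,204.7),ray(s,263.4,163.9)]))
for z in(.2,.204):print(onz(w,278,204.7,z))
# tile corners in same view: top +y edge row ~201.7, bottom ~163.5
print(onz(w,256,201.7,.2972),onz(w,256,164,.1572))
# side view tile bottom (crop 140,232): tile mid plane
print(onz(s,220+140/3.8,120+232/3.8,.157))
E
```

```text
(array([0.50443771, 0.05539251, 0.20136014]), [np.float64(0.0011011601437869712), np.float64(0.0011011601437871908)]) (array([0.49506044, 0.05623784, 0.19852366]), [np.float64(0.0009494681333596078), np.float64(0.0009494681333595687)])
[0.49401808 0.05674142 0.2       ]
[0.49376983 0.05796509 0.204     ]
[0.47649909 0.08875492 0.2972    ] [0.47609471 0.08760598 0.1572    ]
[0.47509027 0.02985488 0.157     ]
```

>>> servo_tool --pt "1 0.4 -0.13 -0.1 0" --pt "1 0.8 -0.15 -0.1 0" --pt "1 1.1 -0.16 -0.1 0" --pt "1 1.3 -0.17 -0.1 0" --pt "1 1.45 -0.18 -0.1 0" --pt "1 1.55 -0.18 -0.1 0"

```text
time_s: 13.72
ee_pos: [0.4911, 0.0567, 0.4587]
eef_rot: [3.142, -0.0, 1.516]
force: [-0.2, -0.1, -0.4]
grip_width: 0.0075
grip_force: 50.0
```

>>> servo_tool --pt "1 0.1 -0.01 0 0" --pt "1 0.2 -0.01 0 0" --pt "1 0.3 -0.01 0 0"

```text
time_s: 14.1
ee_pos: [0.4941, 0.0566, 0.4586]
eef_rot: [-3.142, 0.0, 1.516]
force: [-0.7, 0.1, -1.4]
grip_width: 0.0078
grip_force: 50.0
```

>>> servo_tool --pt "1 0.1 0 0 0" --pt "1 0.2 -0.01 0 0" --pt "1 0.3 -0.02 0 0" --pt "1 0.4 -0.02 0 0"

```text
time_s: 14.6
ee_pos: [0.498, 0.0564, 0.4586]
eef_rot: [-3.141, 0.0, 1.516]
force: [-3.2, 0.2, 0.6]
grip_width: 0.0079
grip_force: 50.0
```

>>> servo_tool --pt "1 0.05 0 0 0" --pt "1 0.1 0 0 0" --pt "1 0.1 0 0 0"

```text
time_s: 14.98
ee_pos: [0.499, 0.0563, 0.4586]
eef_rot: [-3.141, 0.0, 1.516]
force: [-3.9, -1.1, 0.1]
grip_width: 0.0078
grip_force: 50.0
```

>>> servo_tool --pt "1 0.1 -0.01 0 0" --pt "1 0.2 -0.01 0 0" --pt "1 0.2 -0.01 0 0"

```text
time_s: 15.35
ee_pos: [0.5011, 0.0562, 0.4586]
eef_rot: [-3.141, 0.0, 1.516]
force: [-3.9, -0.4, 1.0]
grip_width: 0.0076
grip_force: 50.0
```

```bash
python3 - <<'E'
from h import *
import pickle
s=cap('side');w=cap('wrist');pickle.dump((s,w),open('v4.pkl','wb'))
o=w['obs'];print(o['ee_pos'],o['force'])
a=cv2.resize(s['image'][120:220,220:320],None,fx=3.8,fy=3.8,interpolation=cv2.INTER_CUBIC)[:380]
b=cv2.resize(w['image'][130:257,220:350],None,fx=3,fy=3,interpolation=cv2.INTER_CUBIC)[:380]
cv2.imwrite('pics/i.png',np.hstack([a,b])[:,:,::-1])
E
```

```text
[0.50106767 0.05625671 0.45861354] [-4.8663771  -0.50089677 -0.48279117]
```

View pics/i.png

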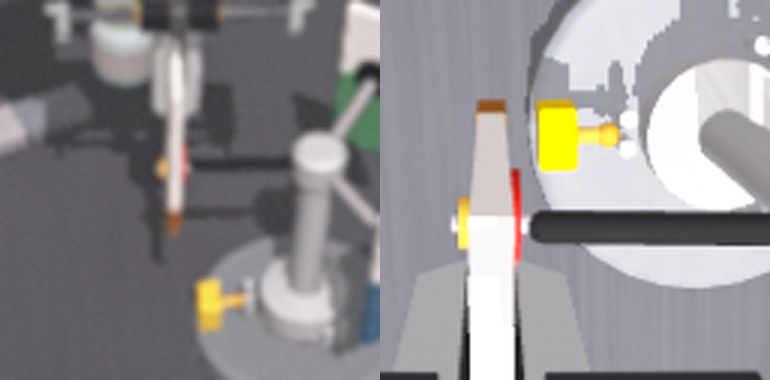

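The wrist crop shows the brass head now on the outer side of the tile at (463-380,222), the washer pressed behind the tile at (517-380,215), and the tile parallel to it. The keyhole is over the head. I press in 1.2 mm more and draw down.

>>> servo_tool --pt "1 0.12 -0.01 0 0" --pt "1 0.12 -0.01 0 0" --pt "1 0.12 -0.01 -0.3 0" --pt "1 0.12 -0.01 -0.6 0" --pt "1 0.12 -0.01 -0.9 0" --pt "1 0.12 -0.01 -1.2 0" --pt "1 0.12 -0.01 -1.5 0" --pt "1 0.12 -0.01 -1.5 0"

```text
time_s: 16.45
ee_pos: [0.5022, 0.0562, 0.4431]
eef_rot: [-3.141, 0.0, 1.516]
force: [-4.6, 0.7, -3.2]
grip_width: 0.0075
grip_force: 50.0
```

>>> servo_tool --pt "1 0 0 -0.2 0" --pt "1 0 0 -0.4 0" --pt "1 0 0 -0.6 0" --pt "1 0 0 -0.6 0"

```text
time_s: 16.95
ee_pos: [0.5022, 0.0562, 0.4374]
eef_rot: [-3.141, 0.0, 1.516]
force: [-5.5, 0.0, -0.9]
grip_width: 0.0079
grip_force: 50.0
```

>>> servo_tool --pt "1 0 0 -0.15 0" --pt "1 0 0 -0.3 0" --pt "1 0 0 -0.3 0"

```text
time_s: 17.32
ee_pos: [0.5022, 0.0562, 0.4345]
eef_rot: [-3.141, 0.0, 1.516]
force: [-5.0, 0.1, -0.4]
grip_width: 0.0078
grip_force: 50.0
```

>>> servo_tool --pt "1 0 0 -0.15 0" --pt "1 0 0 -0.3 0" --pt "1 0 0 -0.3 0"

```text
time_s: 17.7
ee_pos: [0.5023, 0.0562, 0.4314]
eef_rot: [-3.141, 0.0, 1.516]
force: [-4.9, -0.0, -1.5]
grip_width: 0.0075
grip_force: 50.0
```

>>> servo_tool --pt "1 0 0 -0.15 0" --pt "1 0 0 -0.3 0" --pt "1 0 0 -0.3 0"

```text
time_s: 18.08
ee_pos: [0.5022, 0.0562, 0.4284]
eef_rot: [-3.141, 0.0, 1.516]
force: [-4.7, 0.4, -1.0]
grip_width: 0.0078
grip_force: 50.0
```

>>> servo_tool --pt "1 0 0 -0.1 0" --pt "1 0 0 -0.2 0" --pt "1 0 0 -0.2 0"

```text
time_s: 18.45
ee_pos: [0.5022, 0.0562, 0.4265]
eef_rot: [-3.141, 0.0, 1.516]
force: [-5.0, -0.4, -0.9]
grip_width: 0.0078
grip_force: 50.0
```

>>> servo_tool --pt "1 0 0 -0.1 0" --pt "1 0 0 -0.1 0"

```text
time_s: 18.7
ee_pos: [0.5022, 0.0562, 0.4255]
eef_rot: [-3.141, -0.0, 1.516]
force: [-4.7, 0.1, 0.1]
grip_width: 0.0078
grip_force: 50.0
```

>>> servo_tool --pt "1 0 0 -0.1 0" --pt "1 0 0 -0.1 0"

```text
time_s: 18.95
ee_pos: [0.5022, 0.0562, 0.4245]
eef_rot: [-3.141, -0.0, 1.516]
force: [-4.8, 0.5, -0.5]
grip_width: 0.0079
grip_force: 50.0
```

>>> servo_tool --pt "1 0 0 -0.1 0" --pt "1 0 0 -0.1 0"

```text
time_s: 19.2
ee_pos: [0.5022, 0.0562, 0.4236]
eef_rot: [-3.141, 0.0, 1.516]
force: [-5.1, 0.8, 0.2]
grip_width: 0.0081
grip_force: 50.0
```

>>> servo_tool --pt "1 0 0 -0.1 0" --pt "1 0 0 -0.1 0"

```text
time_s: 19.45
ee_pos: [0.5022, 0.0562, 0.4225]
eef_rot: [-3.141, 0.0, 1.516]
force: [-5.6, 0.1, -0.2]
grip_width: 0.0078
grip_force: 50.0
```

>>> servo_tool --pt "1 0 0 -0.1 0" --pt "1 0 0 -0.1 0"

```text
time_s: 19.7
ee_pos: [0.5022, 0.0562, 0.4215]
eef_rot: [-3.141, -0.0, 1.516]
force: [-4.8, 0.2, -0.5]
grip_width: 0.0077
grip_force: 50.0
```

>>> servo_tool --pt "1 0 0 -0.1 0" --pt "1 0 0 -0.1 0"

```text
time_s: 19.95
ee_pos: [0.5022, 0.0562, 0.4205]
eef_rot: [-3.141, -0.0, 1.516]
force: [-4.5, -0.1, -1.3]
grip_width: 0.0076
grip_force: 50.0
```

>>> servo_tool --pt "1 0 0 -0.1 0" --pt "1 0 0 -0.1 0"

```text
time_s: 20.2
ee_pos: [0.5022, 0.0562, 0.4195]
eef_rot: [-3.141, 0.0, 1.516]
force: [-5.2, -1.0, 0.0]
grip_width: 0.0076
grip_force: 50.0
```

>>> servo_tool --pt "1 0 0 -0.07 0" --pt "1 0 0 -0.07 0"

```text
time_s: 20.45
ee_pos: [0.5022, 0.0562, 0.4189]
eef_rot: [-3.142, 0.0, 1.516]
force: [-4.7, 0.7, 0.2]
grip_width: 0.0078
grip_force: 50.0
```

>>> servo_tool --pt "1 0 0 -0.07 0" --pt "1 0 0 -0.07 0"

```text
time_s: 20.7
ee_pos: [0.5022, 0.0562, 0.4185]
eef_rot: [3.141, -0.0, 1.516]
force: [-5.7, 0.3, 3.3]
grip_width: 0.0078
grip_force: 50.0
```

>>> servo_tool --pt "1 0 0 -0.07 0" --pt "1 0 0 -0.07 0"

```text
time_s: 20.95
ee_pos: [0.5022, 0.0562, 0.4183]
eef_rot: [3.141, -0.0, 1.516]
force: [-7.6, -0.9, 8.4]
grip_width: 0.0076
grip_force: 50.0
```

```bash
python3 - <<'E'
from h import *
import pickle
s=cap('side');w=cap('wrist');pickle.dump((s,w),open('v5.pkl','wb'))
o=w['obs'];print(o['ee_pos'],o['eef_rot'],o['force'],o['moment'])
a=cv2.resize(s['image'][120:220,220:320],None,fx=3.8,fy=3.8,interpolation=cv2.INTER_CUBIC)[:380]
b=cv2.resize(w['image'][130:257,220:350],None,fx=3,fy=3,interpolation=cv2.INTER_CUBIC)[:380]
cv2.imwrite('pics/j.png',np.hstack([a,b])[:,:,::-1])
E
```

```text
[0.50219148 0.05617918 0.41828811] [ 3.14071559e+00 -5.29081286e-05  1.51632669e+00] [-7.55706937 -0.09649656  8.44950969] [-0.03246383  1.47726507 -0.12662248]
```

View pics/j.png

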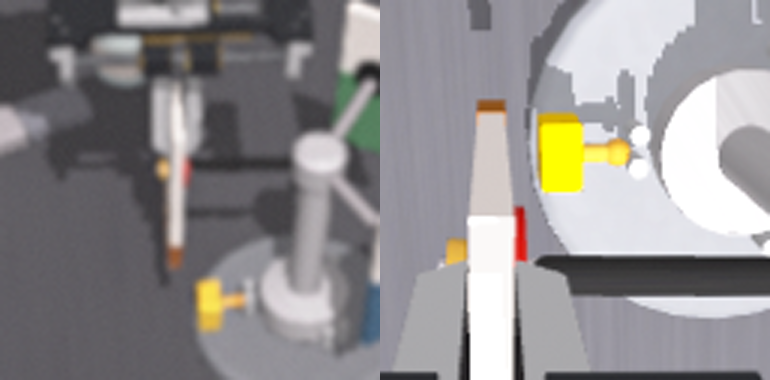

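Contact at TCP z ≈ 0.4185 puts the seat at 0.196, which is within the peg's allowed range, and the force rises steeply, so this is the slot end. I press on to about 12 N.

>>> servo_tool --pt "1 0 0 -0.03 0" --pt "1 0 0 -0.06 0" --pt "1 0 0 -0.06 0" --pt "1 0 0 -0.06 0"

```text
time_s: 21.55
ee_pos: [0.5021, 0.0562, 0.4182]
eef_rot: [3.14, -0.0, 1.516]
force: [-8.5, 0.5, 12.7]
grip_width: 0.008
grip_force: 50.0
```

>>> servo_tool --pt "1 0 0 0 0" --pt "1 -0.05 0 0.05 0" --pt "1 -0.12 0.01 0.08 0" --pt "1 -0.12 0.01 0.08 0"

```text
time_s: 22.05
ee_pos: [0.5012, 0.0563, 0.4183]
eef_rot: [3.14, -0.0, 1.516]
force: [-0.6, -0.4, 6.4]
grip_width: 0.0078
grip_force: 50.0
```

>>> servo_tool --pt "0.65 0 0 0 0" --pt "0.65 0 0 0 0" --pt "0.65 0 0 0 0" --pt "0.65 0 0 0 0" --pt "0.65 0 0 0 0"

```text
time_s: 22.68
ee_pos: [0.5011, 0.0563, 0.4177]
eef_rot: [-3.142, 0.0, 1.516]
force: [1.2, 0.3, -0.7]
grip_width: 0.0326
grip_force: 0.0
```

>>> servo_tool --pt "0.65 0 0 1 0" --pt "0.65 0 0 3 0" --pt "0.65 0 0 6 0" --pt "0.65 0 0 10 0" --pt "0.65 -3 0 12 0" --pt "0.65 -7 0 12 0" --pt "0.65 -11 0 12 0" --pt "0.65 -15 -3 12 0" --pt "0.65 -15 -7 12 0" --pt "0.65 -15 -11 12 0" --pt "0.65 -15 -15 12 0" --pt "0.65 -15 -15 12 0" --pt "0.65 -15 -15 12 0"

```text
time_s: 24.3
ee_pos: [0.3509, -0.0934, 0.5382]
eef_rot: [3.141, -0.0, 1.516]
force: [-0.6, 0.9, -1.6]
grip_width: 0.0329
grip_force: 0.0
```

```bash
python3 - <<'E'
from h import *
import pickle
s=cap('side');t=cap('top');pickle.dump((s,t),open('v6.pkl','wb'))
print(s['obs']['ee_pos'],s['obs']['force'],s['obs']['grip_width'],s['obs']['time_s'])
a=cv2.resize(s['image'][120:220,220:320],None,fx=3.8,fy=3.8,interpolation=cv2.INTER_CUBIC)[:380]
b=cv2.resize(t['image'][100:226,165:291],None,fx=3.1,fy=3.1,interpolation=cv2.INTER_CUBIC)[:380]
cv2.imwrite('pics/k.png',np.hstack([a,b])[:,:,::-1])
E
```

```text
[ 0.35092189 -0.09336655  0.53816039] [-0.5816419   0.91695134 -1.64434614] 0.03290851964390502 24.3
```

View pics/k.png

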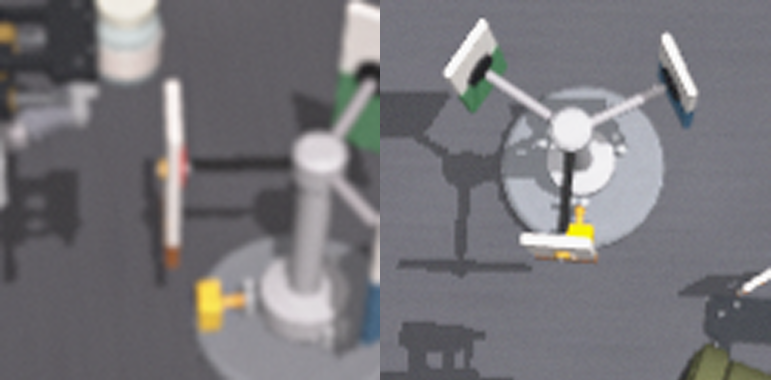

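The tile hangs upright at (173,170) in the side crop, between the brass head and the red washer. The arm is clear of everything. The plunger sat midway between the two bumps in the wrist views, so the carousel is indexed. Handing in.

```bash
python3 -c "
from station import ctrl
print(ctrl.hand_in())"
```

```text
the job is handed in; nothing more can be done
None
```

The carousel is clicked into the index and the rack tile hangs upright on the free peg, pressed home at about 12 N by the wrist reading. The gripper has let go of everything, and the job was handed in at about 24 s; no verdict came back.

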